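# Pack the tins in the pantry crate, heavy below and light on top

### The arm

A 6-joint arm with a two-finger parallel gripper is mounted at the origin on the work surface. World frame = base frame: x ahead of the robot, y to its left, z up, the work surface at z = 0. Lengths are in mm, angles in rad, forces in N, time in s.
With the tool pointing down it reaches from about 325 to 875 mm from the base axis. Payload 4.4 kg.
Tool frame: the origin (TCP) lies on the centre line of the jaws, within the pads' length; the fingertips stand ahead of it and the grasp point (between the pads) lies 6 mm ahead of it (ctrl.tcp_to_tips is the z of the fingertips in the tool frame, in mm); z points along the fingers, y is the direction in which the jaws open and shut (so a half turn about z gives the same grasp; the last joint's range is limited). The gripper opens to 85 mm and grips with 20 to 120 N. Pads are 22 mm wide; open, the fingers measure 114 mm over their backs; the gripper's body (76 mm by 85 mm) begins 54 mm behind the grasp point. The pads swing forward as they close: fully open they stand 13 mm farther back than shut.
Start: joints at [-1.425, 0.207, 1.542, -0, 1.393, -0.15], TCP at [167.603, -550.033, 223.282] pointing down, gripper open.
Joint ranges: [-2.73, 2.73], [-0.86, 2.22], [0.23, 2.46], [-1.11, 4.25], [0.08, 2.63], [-2.82, 2.82]. Speed limits (rad/s): [2.79, 2.79, 3.14, 3.14, 3.14, 3.14].

### API

Orientations are given as a 3x3 rotation matrix whose columns are the frame's x, y, z axes.
In Python, from plant import ctrl, sensors, optics gives the robot as it stands. Calls block until the motion is done:
- ctrl.move_ptp(position, orientation): joint-space move of the TCP to a pose.
- ctrl.move_l(position, rot=None, vel=150, threshold=None): straight line of the TCP; rot=None keeps the orientation; vel is the mean speed in mm/s. With threshold (N) it stops when the force on the tool has changed by that much, and returns True; else False.
- ctrl.set_joints(angles): joint-space move.
- ctrl.gripper_to(opening, force=None): finger opening in mm; force is the grip in N (None keeps the last); returns when the fingers have stopped.
- ctrl.hold(seconds).
- ctrl.solve_ik(position, orientation): joint angles nearest the present ones, or None.
- sensors.read_state(): the state.
- optics.grab_frame(name): name is "side" or "top" or "wrist"; returns (picture, depth): 384x512x3 uint8, red, green, blue; 384x512 float32, mm along the optical axis (not along the pixel's ray), 0 where there is no reading.
- optics.camera_params(name): a dict with "mtx" (3x3 intrinsics, pixels), "R" (3x3) and "t" (3): a world point X has camera coordinates R X + t; the wrist camera has in their place "T_tool_cam" (4x4, takes a point from camera to tool coordinates, whose origin is the TCP and whose axes are the flange's). Camera axes: x right, y down, z forward; pixel columns grow to the right and rows downward; lengths in mm; the calibration is good to about 2 mm. A picture is of the moment at which its call begins: read the wrist's pose just before it. camera_params takes no time and is no camera call.
A pose or a line that the arm cannot do raises ctrl.MotionError and nothing moves.
- ctrl.finish_job(): hands the job in, once; it reports no verdict.
The state is a dict: "t": time; "q": joint angles; "qvel": joint speeds; "tau": joint torques, N m; "eef_pos": TCP position; "eef_rot": TCP orientation; "force": force on the tool from outside, world axes, zero at the start; "wrist_torque": the same for the moment, N m; "grip_width": finger opening in mm.
Only numpy, scipy, OpenCV 4.12 (cv2) and the standard library are available. Lean on these libraries where they do the work, as an engineer would, in place of code of your own. Each camera call takes 0.05 s, during which the arm holds its last target.

### The job

Pack the four food tins from the serving tray into the pine pantry crate: the two wide tins go in the wide bay and the two narrow tins in the narrow bay, and in each bay the tall heavy tin stands on the bottom with the flat light tin stacked squarely on top of it. Set every tin down upright without dropping it, and leave the jam jar, the ramekin and the mug where they stand.

Things in the scene. Friction and masses are not known exactly. Their poses are not given: they have to be found in the camera images.
- wide_tall: Wide tall food tin, the heaviest (about 340 g): plain steel cylinder with ring-pull lid and paper label, diameter 68, height 102. Stands upright, loose, on the tray. Origin at the centre of its underside, z up its axis.
- narrow_tall: Narrow tall food tin (about 180 g): plain steel cylinder with ring-pull lid and paper label, diameter 50, height 86. Stands upright, loose, on the tray. Origin at the centre of its underside, z up its axis.
- wide_flat: Wide flat food tin (about 120 g): plain steel cylinder with ring-pull lid and paper label, diameter 68, height 38. Stands upright, loose, on the tray. Origin at the centre of its underside, z up its axis.
- narrow_flat: Narrow flat food tin, the lightest (about 70 g): plain steel cylinder with ring-pull lid and paper label, diameter 50, height 36. Stands upright, loose, on the tray. Origin at the centre of its underside, z up its axis.
- crate: Open pine crate, fixed, at any yaw, outside 168 (x) x 96 (y) x 60 high, boards 6, floor 8 thick. Origin at the centre of its underside. An off-centre divider as high as the walls makes two bays: wide bay 84 x 84 inside, centred at x = -36, y = 0; narrow bay 66 (x) x 84 (y), centred at x = +45, y = 0. A tin on a bay's floor has its underside 8 above the worktop; walls rise 52 above that floor.
- tray: Dark wooden serving tray, fixed, 270 (x) x 380 (y), 8 thick, with a lip 8 wide and 7 high round the edge: what stands on it has its underside 8 above the worktop. Origin at the centre of its underside. The four tins, the jam jar and the ramekin stand on it in two rows of three, their centres at least 100 apart.
- jam_jar: Amber glass jam jar with white lid, diameter 62, height 64, loose on the tray; not part of the job. Origin at the centre of its underside.
- ramekin: White ceramic ramekin, open on top, diameter 72, height 45, loose on the tray; not part of the job. Origin at the centre of its underside.
- mug: White mug, rim diameter 76, height 85, handle at its +y reaching about 70 from the axis, loose on the worktop about 150 from the crate's centre; not part of the job. Origin at the centre of its underside.
Things that resemble listed ones, but are neither listed nor needed, are in the scene too. What is shaped like the wide_tall but pink is not meant.

How it is judged (in metres and radians):
At the end, for the whole second after the job is handed in: The wide tall tin stands upright on the floor of the crate's wide bay and the narrow tall tin on the floor of the narrow bay; the wide flat tin rests upright on the wide tall tin and the narrow flat tin on the narrow tall tin, each centred on the one below within 12 mm; all are released and at rest (x of wide_tall in the frame of crate between -0.048 and -0.024 m and y of wide_tall in the frame of crate between -0.012 and 0.012 m and z of wide_tall in the frame of crate between 0.003 and 0.013 m and horizontal distance between wide_flat and wide_tall below 0.012 m and z of wide_flat in the frame of wide_tall between 0.097 and 0.107 m and angle between each of wide_tall, wide_flat, narrow_tall, narrow_flat's own z axis and vertical below 0.1 rad and linear speed of each of wide_tall, wide_flat, narrow_tall, narrow_flat below 0.02 m/s and contact force between each of wide_tall, wide_flat, narrow_tall, narrow_flat and the fingers below 0.1 N and x of narrow_tall in the frame of crate between 0.033 and 0.057 m and y of narrow_tall in the frame of crate between -0.02 and 0.02 m and z of narrow_tall in the frame of crate between 0.003 and 0.013 m and horizontal distance between narrow_flat and narrow_tall below 0.012 m and z of narrow_flat in the frame of narrow_tall between 0.081 and 0.091 m); the robot touches nothing.
It fails at once if the jam jar is pushed more than 30 mm from its place or tipped over (distance of jam_jar from where it was at the start of the episode above 0.03 m or angle between jam_jar's own z axis and vertical above 0.6 rad).
It fails at once if the ramekin is pushed more than 30 mm from its place or tipped over (distance of ramekin from where it was at the start of the episode above 0.03 m or angle between ramekin's own z axis and vertical above 0.6 rad).
It fails at once if the mug is pushed more than 30 mm from its place or tipped over (distance of mug from where it was at the start of the episode above 0.03 m or angle between mug's own z axis and vertical above 0.6 rad).
It fails at once if a tin is dropped (falls freely faster than 0.8 m/s, some 30 mm of fall) ((linear speed of wide_tall above 0.8 m/s and contact force between wide_tall and the fingers below 0.05 N) or (linear speed of narrow_tall above 0.8 m/s and contact force between narrow_tall and the fingers below 0.05 N) or (linear speed of wide_flat above 0.8 m/s and contact force between wide_flat and the fingers below 0.05 N) or (linear speed of narrow_flat above 0.8 m/s and contact force between narrow_flat and the fingers below 0.05 N)).
It also fails if it takes over 122 s, if anything falls off the work surface, if the arm or the gripper's body presses on something with over 40 N, if the wrist force passes 120 N, or if a joint passes its speed limit or range.

## Working session

There is one attempt and no reset: what is moved stays moved. The work goes in short steps, each a Python script; the robot and the scene stay as the last script left them, time stands still between calls to the robot, and variables do not carry over. Pictures are saved under pics/ and viewed, and the job is handed in when it is done.

```bash
ls; mkdir -p pics; python3 - <<'E'
from plant import ctrl,sensors,optics
import cv2,numpy as np,json
s=sensors.read_state();print(s['t'],s['eef_pos'],s['eef_rot'],s['grip_width'],ctrl.tcp_to_tips)
for n in('top','side'):
    p,d=optics.grab_frame(n);cv2.imwrite(f'pics/{n}0.png',p[:,:,::-1]);np.savez(f'{n}0.npz',p=p,d=d)
    c=optics.camera_params(n);print(n,c)
print(optics.camera_params('wrist'))
E
```

```text
pics
0.0 [ 167.49669717 -549.24719301  222.10810078] [[ 9.56570673e-01  2.91500343e-01 -3.12483555e-04]
 [ 2.91500272e-01 -9.56567968e-01  2.30510262e-03]
 [ 3.73026443e-04 -2.29608260e-03 -9.99997294e-01]] 85.51524826307009 25.0
top {'mtx': array([[411.50871126,   0.        , 254.00750123],
       [  0.        , 411.50871126, 195.74542038],
       [  0.        ,   0.        ,   1.        ]]), 'R': array([[ 0.03007881, -0.99950412, -0.00931519],
       [-0.99525335, -0.02908536, -0.09286986],
       [ 0.09255288,  0.01206439, -0.99563468]]), 't': array([  10.13695499,  441.53680636, 1099.94994066])}
side {'mtx': array([[358.64437396,   0.        , 255.16103023],
       [  0.        , 358.64437396, 188.81024106],
       [  0.        ,   0.        ,   1.        ]]), 'R': array([[-0.71063032, -0.70336078, -0.01697513],
       [-0.33594993,  0.36042359, -0.87019106],
       [ 0.6181765 , -0.61268136, -0.49242193]]), 't': array([350.54875232, 199.14120885, 722.57418137])}
{'mtx': array([[331.49764198,   0.        , 252.5595421 ],
       [  0.        , 331.49764198, 190.33492486],
       [  0.        ,   0.        ,   1.        ]]), 'T_tool_cam': array([[ 8.77458440e-04, -9.57197122e-01, -2.89435483e-01,
         7.48749850e+01],
       [ 9.99999290e-01,  1.07327026e-03, -5.17812763e-04,
        -1.53954345e-01],
       [ 8.06291382e-04, -2.89434823e-01,  9.57197385e-01,
        -1.51706688e+02],
       [ 0.00000000e+00,  0.00000000e+00,  0.00000000e+00,
         1.00000000e+00]])}
```

View pics/top0.png

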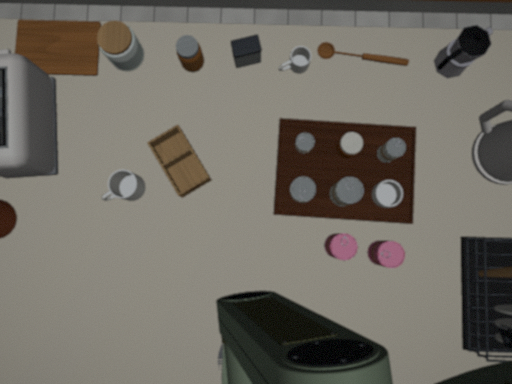

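View pics/side0.png

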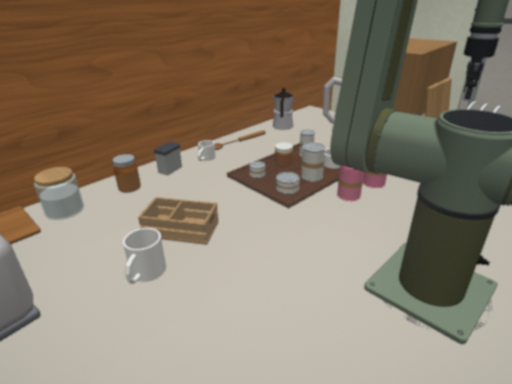

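The top view shows the tray on the right, with the narrow flat tin (304,142), jar (351,143), narrow tall tin (393,150), wide flat tin (302,189), wide tall tin (348,190) and ramekin (388,193). The crate is at about (180,160) and the mug at (122,185). I'll measure these next.

```bash
cat > h.py <<'E'
import numpy as np,cv2
def cloud(d,c,T=None):
    K=c['mtx'];v,u=np.mgrid[0:d.shape[0],0:d.shape[1]]
    P=np.stack([(u-K[0,2])/K[0,0]*d,(v-K[1,2])/K[1,1]*d,d],-1)
    if T is None: return (P-c['t'])@c['R']
    return P@T[:3,:3].T+T[:3,3]
E
python3 - <<'E'
from plant import optics
from h import *
z=np.load('top0.npz');d=z['d'];W=cloud(d,optics.camera_params('top'));W[d==0]=np.nan
for n,(u,v),h in [('nflat',(304,142),44),('jar',(351,143),72),('ntall',(395,148),94),('wflat',(302,189),46),('wtall',(348,190),110),('ram',(388,193),53),('mug',(122,185),85)]:
    r=20;w=W[v-r:v+r,u-r:u+r].reshape(-1,3)
    w=w[np.isfinite(w[:,0])]
    zz=np.sort(w[:,2])
    m=abs(w[:,2]-h)<7; p=w[m]
    (cx,cy),rad=cv2.minEnclosingCircle(p[:,:2].astype(np.float32)) if m.sum()>3 else ((0,0),0)
    print(n,m.sum(),'maxz',zz[-5].round(1),'medtop',np.median(p[:,2]).round(1),'mean',p.mean(0).round(1),'circ',round(cx,1),round(cy,1),'diam',round(2*rad,1))
# crate
w=W[120:205,140:220].reshape(-1,3);m=(abs(w[:,2]-60)<6);p=w[m].astype(np.float32)
print('crate',m.sum(),cv2.minAreaRect(p[:,:2]),p.mean(0))
im=np.nan_to_num(W[...,2]);import sys
for z0 in [(100,60)]: print('table z',np.nanmedian(W[240:280,100:200,2]))
p=z['p'];cv2.imwrite('pics/zoom0.png',np.hstack([cv2.resize(p[115:215,130:230],(400,400),interpolation=2),cv2.resize(p[115:215,280:380+0],(400,400),interpolation=2)])[:,:,::-1])
E
```

```text
nflat 263 maxz 47.0 medtop 42.2 mean [ 591.4 -111.    42.2] circ 591.7 -110.8 diam 50.0
jar 385 maxz 76.9 medtop 72.1 mean [ 584.  -229.4   72. ] circ 585.0 -229.9 diam 59.0
ntall 295 maxz 96.6 medtop 92.2 mean [ 571.3 -338.2   92.2] circ 571.7 -337.9 diam 49.1
wflat 496 maxz 49.8 medtop 44.2 mean [ 462.4 -107.4   44.3] circ 462.5 -107.6 diam 67.5
wtall 567 maxz 113.4 medtop 108.3 mean [ 455.7 -217.7  108.3] circ 455.6 -217.7 diam 67.6
ram 183 maxz 56.5 medtop 52.2 mean [ 456.1 -334.4   52. ] circ 456.8 -333.5 diam 71.9
mug 170 maxz 88.4 medtop 84.2 mean [459.  363.2  84.1] circ 457.5 362.9 diam 77.4Traceback (most recent call last):
  File "<stdin>", line 13, in <module>
cv2.error: OpenCV(4.12.0) /io/opencv/modules/imgproc/src/convhull.cpp:143: error: (-215:Assertion failed) total >= 0 && (depth == CV_32F || depth == CV_32S) in function 'convexHull'
```

```bash
ls pics
```

```text
side0.png
top0.png
```

```bash

python3 - <<'E'
from plant import optics
from h import *
z=np.load('top0.npz');d=z['d'];W=cloud(d,optics.camera_params('top'));W[d==0]=np.nan
w=W[120:205,140:220].reshape(-1,3);w=w[np.isfinite(w[:,0])];m=(abs(w[:,2]-60)<8);p=np.ascontiguousarray(w[m],dtype=np.float32)
print('crate',m.sum(),cv2.minAreaRect(np.ascontiguousarray(p[:,:2])),p.mean(0),np.median(p[:,2]))
f=w[(w[:,2]<15)&(w[:,2]>6)];print('floor',len(f),f.mean(0))
p=z['p'];cv2.imwrite('pics/zoom0.png',np.hstack([cv2.resize(p[115:215,130:230],(400,400),interpolation=2),cv2.resize(p[115:215,280:380],(400,400),interpolation=2)])[:,:,::-1])
# bays
(cx,cy),(a,b),ang=cv2.minAreaRect(np.ascontiguousarray(p[:0])) if 0 else cv2.minAreaRect(np.ascontiguousarray(w[m][:,:2].astype(np.float32)))
t=np.deg2rad(ang);
if a<b: t+=np.pi/2
R=np.array([[np.cos(t),-np.sin(t)],[np.sin(t),np.cos(t)]])
l=(w[:,:2]-[cx,cy])@R; q=l[m]
print('yaw',t); print(np.histogram(q[abs(q[:,1])<36][:,0],bins=np.arange(-92,93,8)))
E
```

```text
crate 588 ((508.3451843261719, 259.3454284667969), (168.89453125, 172.4312286376953), 32.74094009399414) [529.5347   230.97481   59.309544] 59.636024
floor 1213 [529.49946667 231.65655697   8.87985305]
yaw 2.142233531633316
(array([24, 41, 10, 10,  7,  9,  8, 10,  8,  8,  8, 17, 61,  0,  0,  0,  0,
        0,  0,  0,  0,  6,  2]), array([-92, -84, -76, -68, -60, -52, -44, -36, -28, -20, -12,  -4,   4,
        12,  20,  28,  36,  44,  52,  60,  68,  76,  84,  92]))
```

View pics/zoom0.png

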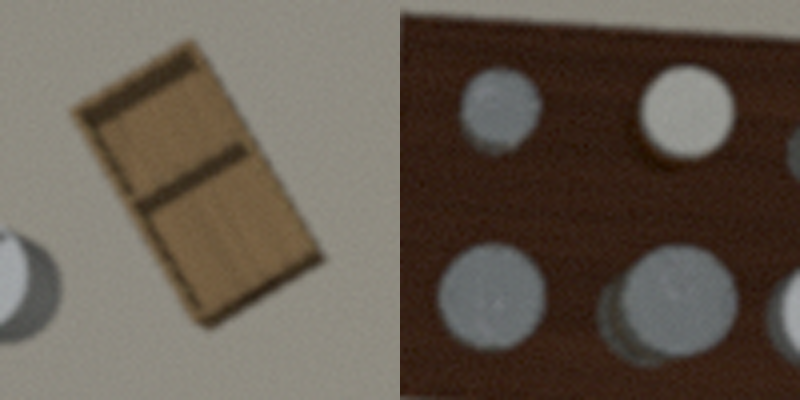

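The zoom shows the crate's narrow bay at upper left (world +x, +y) and its wide bay at lower right. The mug got into the first crate fit, so I'll isolate the crate's largest connected component.

```bash

python3 - <<'E'
from plant import optics
from h import *
from scipy.optimize import minimize
z=np.load('top0.npz');d=z['d'];W=cloud(d,optics.camera_params('top'))
M=((abs(W[...,2]-60)<8)&(d>0)).astype(np.uint8);K=np.zeros_like(M);K[120:205,140:220]=1;M&=K
n,L,S,_=cv2.connectedComponentsWithStats(M,connectivity=8)
i=1+S[1:,4].argmax();w=W[L==i];print(S[i])
r=cv2.minAreaRect(np.ascontiguousarray(w[:,:2].astype(np.float32)));print(r)
# model: rim points lie on board centre lines (outer edges 168x96, boards 6, divider centre x=9)
def seg(p,a,b):
    a=np.array(a);b=np.array(b);t=np.clip((p-a)@(b-a)/((b-a)@(b-a)),0,1);return np.linalg.norm(p-a-t[:,None]*(b-a),axis=1)
X,Y=81,45
segs=[((-X,-Y),(X,-Y)),((X,-Y),(X,Y)),((X,Y),(-X,Y)),((-X,Y),(-X,-Y)),((9,-Y),(9,Y))]
def f(v):
    c,s=np.cos(v[2]),np.sin(v[2]);p=(w[:,:2]-v[:2])@np.array([[c,-s],[s,c]])
    return np.minimum(np.min([seg(p,*g) for g in segs],0),8).mean()
for t0 in (.5,.5+np.pi):
    o=min((minimize(f,[530+a,231+b,t0+e],method='Nelder-Mead',options=dict(xatol=.01,fatol=1e-4,maxiter=2000)) for a in(-6,6) for b in(-6,6) for e in (0,.15)),key=lambda o:o.fun);print(o.x,o.fun)
E
```

```text
[147 124  63  72 580]
((528.9913330078125, 227.2362060546875), (168.89453125, 96.08294677734375), 32.74094009399414)
[528.35362777 226.49768483   0.57313587] 1.6701815055835965
[528.32856287 226.39985975   3.71329828] 2.6163998649762243
```

```bash
cat >> h.py <<'E'
A=0.5720
def Rd(a=A):
    return np.array([[np.cos(a),np.sin(a),0],[np.sin(a),-np.cos(a),0],[0,0,-1.]])
C=np.array([528.7,226.9]);cu=np.array([np.cos(A),np.sin(A)])
WB=C-36*cu; NB=C+45*cu
def wrist(name):
    from plant import sensors,optics
    s=sensors.read_state();p,d=optics.grab_frame('wrist');c=optics.camera_params('wrist')
    T=np.eye(4);T[:3,:3]=s['eef_rot'];T[:3,3]=s['eef_pos']
    cv2.imwrite(f'pics/{name}.png',p[:,:,::-1])
    W=cloud(d,c,T@c['T_tool_cam']);W[d==0]=np.nan
    return p,d,W
def circ(W,xy,h,r=48,tol=6):
    m=(abs(W[...,2]-h)<tol)&(np.hypot(W[...,0]-xy[0],W[...,1]-xy[1])<r)
    p=W[m]
    (a,b),R=cv2.minEnclosingCircle(np.ascontiguousarray(p[:,:2].astype(np.float32)))
    print('circ',len(p),np.round([a,b,2*R,np.median(p[:,2])],1),'mean',p.mean(0).round(1))
E
python3 - <<'E'
from plant import ctrl,sensors
from h import *
print(WB,NB)
ctrl.move_ptp([455.6,-217.7,270],Rd())
s=sensors.read_state();print(s['t'],s['q'],s['eef_pos'])
p,d,W=wrist('w1');circ(W,(455.6,-217.7),110)
circ(W,(462.5,-107.6),46);circ(W,(571,-338),94);circ(W,(591.6,-111),44);circ(W,(585,-230),72)
E
```

```text
[498.43047899 207.41266827] [566.53690126 251.25916466]
1.725 [-6.18758499e-01  2.20628686e-02  1.64923335e+00 -4.25005170e-04
  1.47044014e+00  3.81350347e-01] [ 455.28695819 -218.53017166  269.83884547]
circ 3769 [ 457.3 -215.7   68.   108.9] mean [ 457.8 -215.2  109. ]
circ 3143 [ 463.8 -105.4   67.9   45. ] mean [ 464.4 -104.8   45.1]
circ 2096 [ 573.  -335.9   50.1   92.8] mean [ 573.1 -335.6   92.9]
circ 419 [ 581.9 -115.2   41.6   43.2] mean [ 578.2 -118.1   43.2]
circ 2919 [ 586.1 -227.7   57.9   73.1] mean [ 586.2 -227.1   73. ]
```

View pics/w1.png

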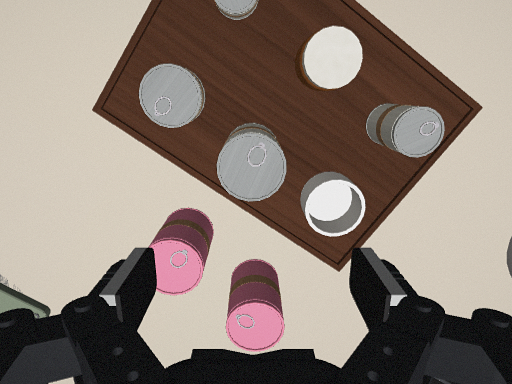

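The wrist view shows all six tray items, with the wide tall tin at (252,165). It agrees with the top camera to about 2.5 mm, so I'll use the average and grasp the wide tall tin.

```bash
python3 - <<'E'
from plant import ctrl,sensors
from h import *
g=np.array([456.5,-216.8])
ctrl.move_l([*g,94],Rd(),vel=120,threshold=15)
ctrl.gripper_to(60,60)
s=sensors.read_state();print(s['t'],s['eef_pos'],s['force'],s['grip_width'])
ctrl.move_l([*g,250],vel=130)
s=sensors.read_state();print(s['force'],s['grip_width'])
ctrl.move_l([*WB,250],vel=220)
s=sensors.read_state();print(s['t'],s['eef_pos'],s['force'],s['grip_width'])
p,d,W=wrist('w2')
m=(abs(W[...,2]-60)<7)
np.savez('w2.npz',p=p,d=d,W=W);print(m.sum())
E
```

```text
3.775 [ 459.06129052 -218.88285874   97.13226829] [-0.12291007 -1.86098988  8.55113775] 60.14756414673586
[0.39769196 0.10186705 0.23590486] 59.890245328079075
7.2167 [498.46932912 206.65810466 249.99980257] [0.19716706 0.62559407 0.19768654] 59.9759823068499
5085
```

View pics/w2.png

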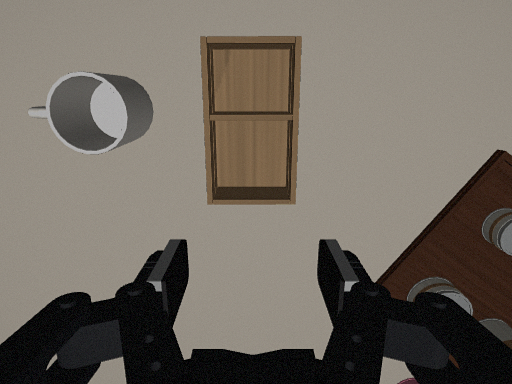

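The grip closed to 60 mm, so it isn't holding the 68 mm tin. The wrist view at the crate shows an empty gripper, so I'll look at the tray.

```bash
python3 - <<'E'
from plant import ctrl,sensors,optics
from h import *
p,d=optics.grab_frame('top');W=cloud(d,optics.camera_params('top'));W[d==0]=np.nan
cv2.imwrite('pics/t2.png',cv2.resize(p[90:290,130:430],(750,500),interpolation=2)[:,:,::-1])
circ(W,(456,-217),110)
p,d=optics.grab_frame('side');cv2.imwrite('pics/s2.png',cv2.resize(p[100:260,100:400],(800,426))[:,:,::-1])
E
```

```text
circ 557 [ 455.7 -218.    67.9  108.2] mean [ 455.7 -217.8  108.2]
```

View pics/t2.png

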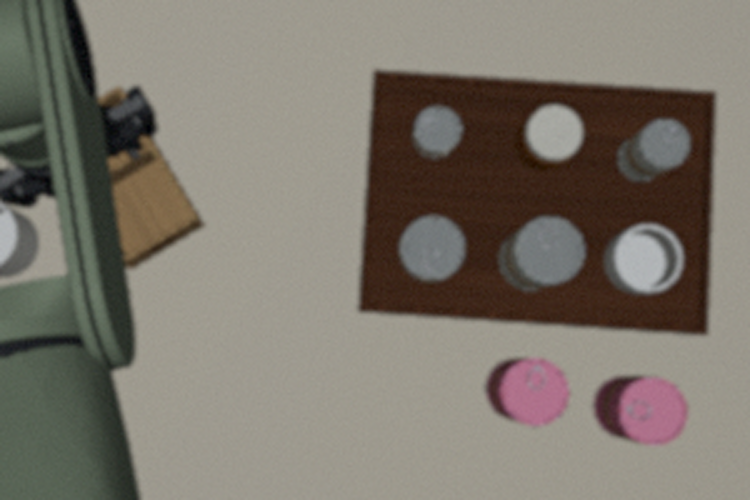

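View pics/s2.png

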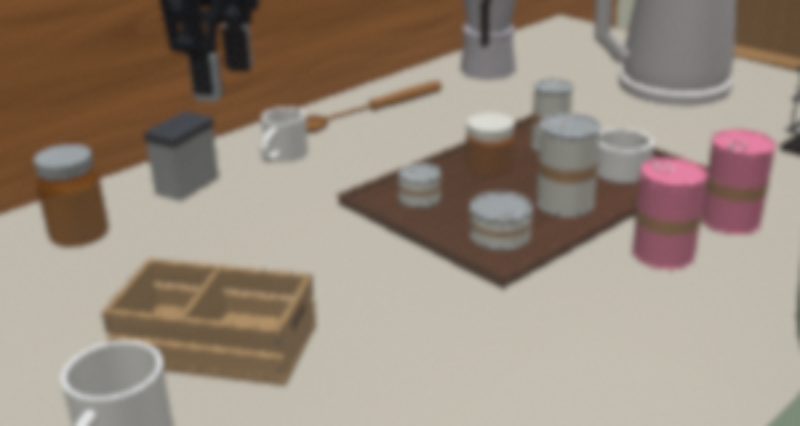

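The tin hasn't moved (455.7,-218.0, upright), so nothing was lost. I'll go down again and inspect the closing step by step.

```bash
python3 - <<'E'
from plant import ctrl,sensors,optics
from h import *
g=np.array([456.5,-216.8])
ctrl.gripper_to(85)
ctrl.move_l([*g,250],Rd(),vel=280)
s=sensors.read_state();print(s['t'],s['eef_pos'])
r=ctrl.move_l([*g,94],Rd(),vel=100)
s=sensors.read_state();print(r,s['t'],s['eef_pos'],s['force'],s['grip_width'])
p,d,W=wrist('w3a')
p,d=optics.grab_frame('side');cv2.imwrite('pics/s3a.png',cv2.resize(p[100:260,200:450],(800,512))[:,:,::-1])
ctrl.gripper_to(72,20)
s=sensors.read_state();print(s['t'],s['eef_pos'],s['force'],s['grip_width'])
p,d,W=wrist('w3b')
E
```

```text
9.4167 [ 456.54339337 -215.77854791  249.95872657]
False 11.125 [ 457.03636781 -217.17498411   94.7127977 ] [-0.01176875  0.93788259  0.53263145] 84.86260199685198
11.5167 [ 456.54873651 -216.84311523   94.10819708] [0.31081957 0.31514922 0.46551616] 71.83360892400577
```

View pics/w3b.png

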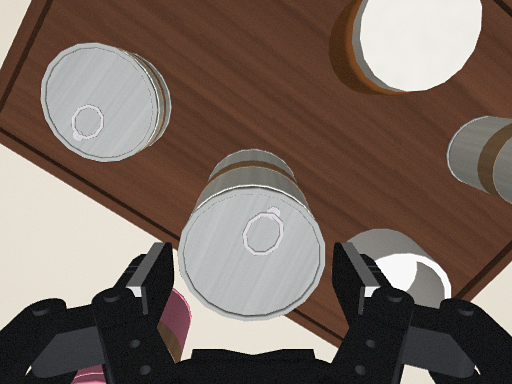

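View pics/s3a.png

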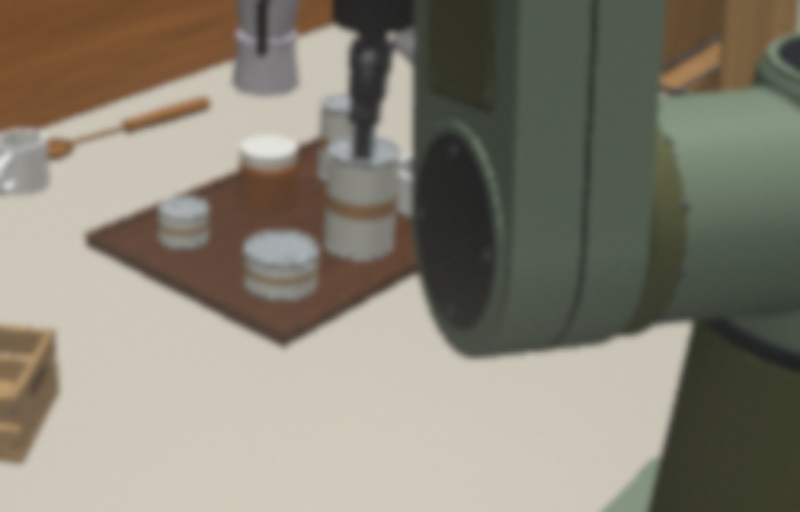

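The wrist view shows the tin centred between the pads, which sit at about (160,265) and (345,265). Now I'll close on it.

```bash
python3 - <<'E'
from plant import ctrl,sensors,optics
from h import *
for o,f in((64,40),(50,60)):
    ctrl.gripper_to(o,f)
    s=sensors.read_state();print(s['t'],s['eef_pos'],s['force'],s['grip_width'])
p,d,W=wrist('w3c');circ(W,(456,-217),110)
E
```

```text
11.85 [ 457.98348201 -217.84097973   95.80134772] [0.44813248 0.73753109 6.04320467] 64.00684449931336
12.1417 [ 459.85450274 -218.59656959   99.21962019] [-3.83395876  4.5901021  22.51248991] 50.5782765220591
circ 13322 [ 464.2 -221.1   74.2  111.9] mean [ 466.3 -221.4  111.8]
```

View pics/w3c.png

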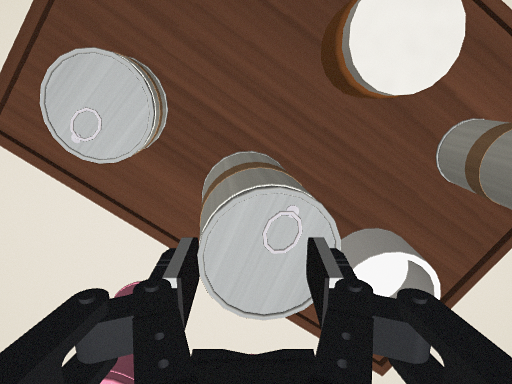

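The lid has shifted right and the arm is being pushed up (22 N). The pads look to be pressing on the lid rim rather than around it, so I'll measure the pad geometry from the depth image, then open.

```bash
python3 - <<'E'
from plant import ctrl,sensors,optics
from h import *
def rep(n):
    s=sensors.read_state();p,d,W=wrist(n)
    L=(W-s['eef_pos'])@s['eef_rot']
    print(s['t'],s['eef_pos'].round(1),s['grip_width'])
    g=p.astype(int).sum(-1)
    for nm,(v0,v1,u0,u1) in dict(left=(230,340,100,210),right=(230,340,300,400)).items():
        q=L[v0:v1,u0:u1][(g[v0:v1,u0:u1]<200)];q=q[np.isfinite(q[:,0])]; q=q[(abs(q[:,1])<70)&(q[:,2]>-60)&(q[:,2]<60)]
        o=q[q[:,2].argsort()]
        print(nm,len(q),'tip pts',o[-40::8].round(1).tolist(),np.percentile(q,[2,50,98],axis=0).round(1).tolist())
    np.savez(n+'.npz',p=p,d=d,L=L)
rep('w4a')
ctrl.gripper_to(85,20)
rep('w4b')
p,d=optics.grab_frame('top');W=cloud(d,optics.camera_params('top'));W[d==0]=np.nan;circ(W,(456,-217),110)
E
```

```text
12.1917 [ 459.9 -218.6   99.2] 50.358890237059505
left 2337 tip pts [[11.6, -25.0, -17.1], [6.0, -24.9, -16.6], [-3.4, -24.9, -16.1], [7.4, -25.0, -15.4], [9.6, -25.1, -13.9]] [[-8.2, -45.9, -59.7], [8.1, -26.4, -44.7], [14.7, -24.8, -17.4]]
right 2371 tip pts [[-4.0, 25.2, -15.9], [-4.8, 25.4, -15.4], [7.2, 25.3, -15.1], [8.9, 25.3, -14.3], [2.5, 25.3, -13.7]] [[-8.3, 25.1, -59.6], [8.1, 26.6, -44.2], [14.7, 45.7, -16.3]]
12.6833 [ 456.  -216.5   93.3] 84.88180531019279
left 2620 tip pts [[-82.0, -69.4, 47.7], [-96.8, -55.4, 47.9], [-86.7, -62.8, 48.3], [-93.0, -58.2, 48.6], [-84.2, -66.4, 49.4]] [[-90.7, -68.2, -59.6], [3.9, -42.5, -41.3], [12.4, -42.0, 47.3]]
right 2187 tip pts [[-4.9, 42.9, -23.7], [-2.5, 42.8, -23.5], [0.3, 42.6, -23.3], [7.9, 42.9, -23.1], [8.2, 42.5, -22.7]] [[-8.6, 42.2, -59.6], [5.5, 42.7, -43.1], [12.5, 54.7, -23.9]]
circ 45 [ 454.3 -216.6   66.4  108.7] mean [ 437.8 -216.7  108.9]
```

View pics/w4b.png

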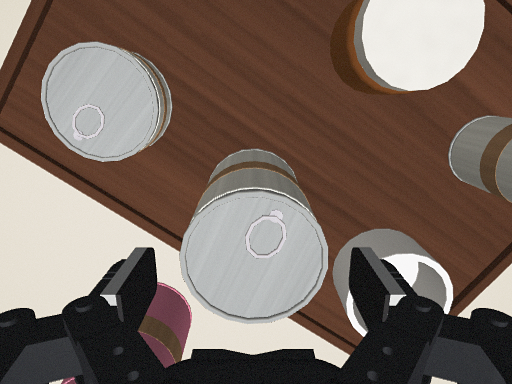

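The depth image shows the fingertips at tool z of about -11 mm (50 mm opening) to -23 mm (fully open), not ahead of the TCP as stated. The contact confirms it: the pads touched the 110 mm lid with the TCP at 99 mm. The tin is back in place. I'll use the measured tip offsets, about 35 mm lower, and the top-camera xy, which agrees with the pad centre.

```bash
python3 - <<'E'
from plant import ctrl,sensors,optics
from h import *
g=np.array([455.7,-217.9])
ctrl.move_l([*g,94],Rd(),vel=50)
r=ctrl.move_l([*g,49],vel=60,threshold=20)
s=sensors.read_state();print(r,s['t'],s['eef_pos'],s['force'],s['grip_width'])
if not r:
    ctrl.gripper_to(60,60)
    s=sensors.read_state();print(s['t'],s['eef_pos'],s['force'],s['grip_width'])
    p,d,W=wrist('w5')
E
```

```text
False 13.9333 [ 456.00581181 -218.10146789   49.22132105] [-0.03695431 -0.89347314 -1.04806498] 84.97910169589855
14.2333 [ 456.27187382 -218.15872871   49.87230896] [2.53323624e-02 4.28323756e-03 4.44362387e+00] 66.6908638536192
```

View pics/w5.png

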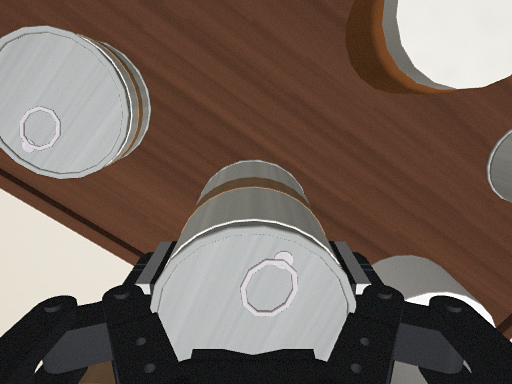

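The grip reads 66.7 mm and the pads are around the tin. Next I'll lift, carry and place it.

```bash
cat >> h.py <<'E'
def st(tag):
    from plant import sensors
    s=sensors.read_state();print(tag,round(s['t'],2),s['eef_pos'].round(1),s['force'].round(1),round(s['grip_width'],1));return s
E
python3 - <<'E'
from plant import ctrl
from h import *
g=np.array([455.7,-217.9])
ctrl.move_l([*g,180],vel=90);s=st('lift')
if s['grip_width']>64:
    ctrl.move_l([*WB,180],vel=200);s=st('over')
    if s['grip_width']>64:
        ctrl.move_l([*WB,85],vel=90);st('low')
        p,d,W=wrist('w6')
E
```

```text
lift 15.89 [ 455.2 -217.6  179.2] [-0.1 -0.5 -3.8] 67.1
over 18.18 [498.4 206.7 179.9] [-0.9  0.4 -3.2] 66.7
low 19.38 [499.2 207.6  85.8] [ 0.7 -0.1 -3.5] 67.1
```

View pics/w6.png

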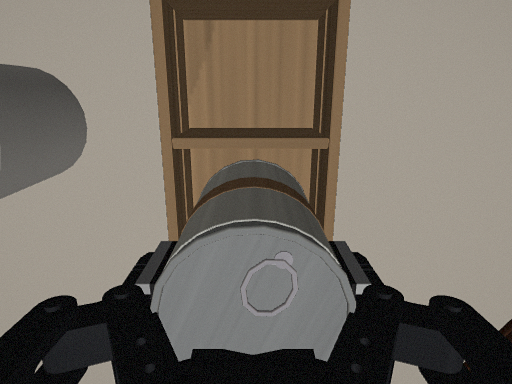

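The tin is centred laterally over the wide bay; the bay walls are at about u=170 and u=335. Lowering it.

```bash
python3 - <<'E'
from plant import ctrl
from h import *
ctrl.move_l([*WB,54],vel=60);st('a')
r=ctrl.move_l([*WB,46],vel=12,threshold=6);print(r);st('down')
p,d,W=wrist('w7')
E
```

```text
a 20.1 [498.4 207.4  53.7] [ 1.4  0.5 -3.5] 66.8
True
down 20.56 [498.9 207.5  49.9] [ 0.2 -0.6  4.1] 66.9
```

View pics/w7.png

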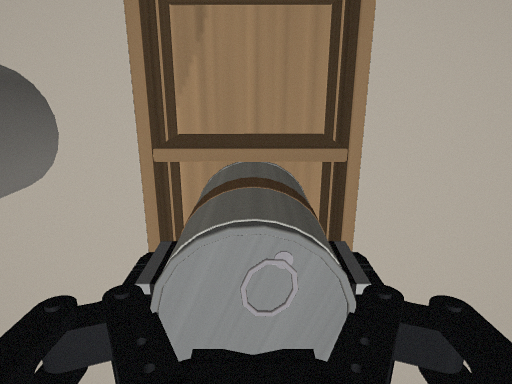

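It touched down at TCP z 49.9, which matches its height on the tray, so it is on the bay floor. I'll release and check.

```bash
python3 - <<'E'
from plant import ctrl,optics
from h import *
ctrl.gripper_to(82);st('rel')
ctrl.move_l([*WB,160],vel=110)
p,d,W=wrist('w8');circ(W,WB,110)
g=[571.5,-338.]
ctrl.move_l([*g,160],Rd(),vel=270);st('at')
p,d=optics.grab_frame('top');W=cloud(d,optics.camera_params('top'));W[d==0]=np.nan;circ(W,WB,110);np.savez('top8.npz',p=p,d=d)
p,d,W=wrist('w9');circ(W,g,94)
E
```

```text
rel 20.91 [496.5 207.   47.7] [-0.5  0.1  0.3] 82.1
circ 8235 [500.8 208.9  68.2 108.9] mean [501.9 209.3 109. ]
at 24.32 [ 571.6 -336.9  160. ] [-0.6  0.6 -0.1] 81.9
circ 540 [499.4 206.5  68.8 108. ] mean [498.8 206.3 108.1]
circ 3837 [ 573.1 -336.2   49.8   92.9] mean [ 573.5 -336.    93.1]
```

View pics/w8.png

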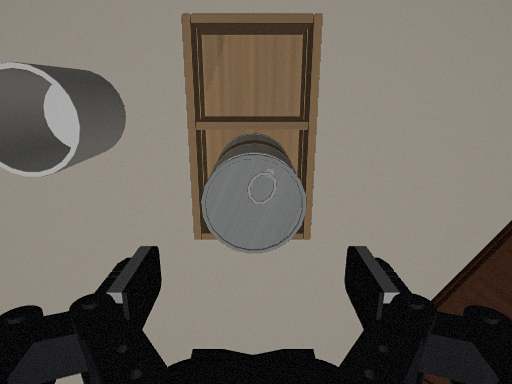

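View pics/w9.png

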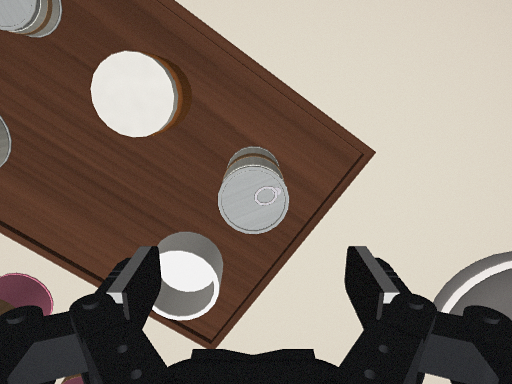

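The wide tall tin stands in the wide bay within about 1 mm of target (top camera). The narrow tall tin is at (252,198) in the wrist view, so I'll pick it up.

```bash
python3 - <<'E'
from plant import ctrl
from h import *
g=[571.5,-338.]
r=ctrl.move_l([*g,53],Rd(),vel=90,threshold=20);print(r);st('d')
if not r:
    ctrl.gripper_to(40,50);s=st('grip')
    if 47<s['grip_width']<53:
        ctrl.move_l([*g,185],vel=100);s=st('lift')
        ctrl.move_l([*NB,185],vel=220);s=st('over')
        ctrl.move_l([*NB,100],vel=90);st('low')
        p,d,W=wrist('w10')
E
```

```text
False
d 25.76 [ 572.1 -338.5   54. ] [ 0.6 -0.4  0.3] 82.1
grip 26.16 [ 571.9 -338.2   53.9] [-0.9  0.2  2.9] 48.8
lift 27.62 [ 570.9 -337.6  183.8] [-0.4 -0.2 -1.5] 49.3
over 30.45 [566.7 250.5 184.9] [-1.1 -0.1 -2.5] 48.6
low 31.54 [567.3 251.5 100.9] [ 0.4  0.3 -0.8] 48.5
```

View pics/w10.png

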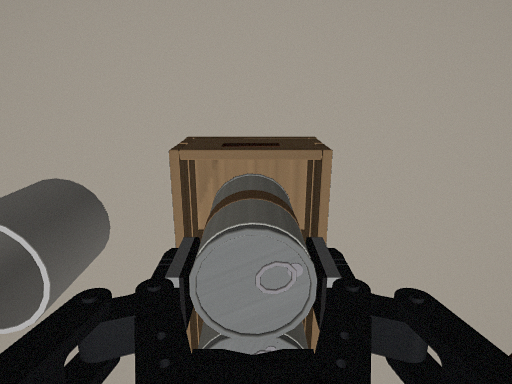

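The narrow tall tin is held centred over the narrow bay. Lowering and releasing it.

```bash
python3 - <<'E'
from plant import ctrl,optics
from h import *
ctrl.move_l([*NB,59],vel=70);st('a')
r=ctrl.move_l([*NB,50],vel=12,threshold=6);print(r);s=st('down')
if r and s['eef_pos'][2]<57:
    ctrl.gripper_to(80);st('rel')
    ctrl.move_l([*NB,160],vel=120)
    p,d,W=wrist('w11');circ(W,NB,94);circ(W,WB,110)
    g=[462.5,-107.6]
    ctrl.move_l([*g,130],Rd(),vel=260);st('at')
    p,d=optics.grab_frame('top');W=cloud(d,optics.camera_params('top'));W[d==0]=np.nan;circ(W,WB,110);circ(W,NB,94)
    p,d,W=wrist('w12');circ(W,g,46)
E
```

```text
a 32.33 [566.6 251.3  58.9] [ 0.9  0.9 -1.8] 48.9
True
down 32.85 [566.8 251.4  53.9] [ 0.  -0.4  4.9] 48.8
rel 33.27 [565.1 250.9  51.8] [ 0.3  0.1 -0.6] 79.9
circ 4156 [557.5 245.8  75.4  93. ] mean [566.1 251.9  93.2]
circ 6265 [501.3 208.5  69.1 108.8] mean [502.3 209.5 108.9]
at 35.96 [ 462.6 -106.9  130. ] [0.4 0.2 0.7] 80.0
circ 544 [498.9 206.3  67.8 108.1] mean [498.9 206.1 108.1]
circ 281 [566.2 250.5  49.8  92. ] mean [565.9 250.9  92.2]
circ 6179 [ 464.1 -105.3   67.7   44.8] mean [ 464.7 -104.7   45. ]
```

View pics/w11.png

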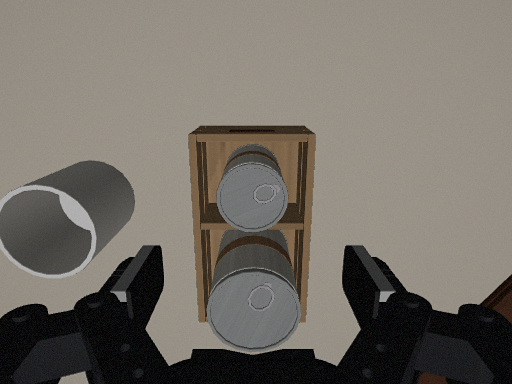

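View pics/w12.png

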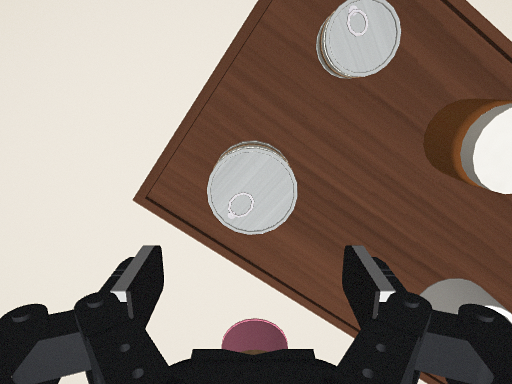

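Both tall tins are standing: wide at (498.9,206.4), narrow at (566.1,250.7), each within 1 mm of its bay target. Next is the wide flat tin.

```bash
python3 - <<'E'
from plant import ctrl
from h import *
g=[462.5,-107.6];P=[498.9,206.5]
r=ctrl.move_l([*g,0],Rd(),vel=80,threshold=20);print(r);st('d')
if not r:
    ctrl.gripper_to(60,40);s=st('grip')
    if 64<s['grip_width']<70:
        ctrl.move_l([*g,180],vel=120);s=st('lift')
        ctrl.move_l([*P,180],vel=200);s=st('over')
        ctrl.move_l([*P,125],vel=80);st('low')
        p,d,W=wrist('w13')
E
```

```text
False
d 37.83 [ 463.  -107.8    0.5] [ 0.3 -0.1  0.9] 80.3
grip 38.1 [ 463.  -107.8    0.7] [-0.5  0.8  5.7] 67.1
lift 39.75 [ 461.9 -107.4  179.1] [ 0.2 -1.  -1.1] 66.8
over 41.48 [498.9 205.7 179.9] [-0.8 -0.2 -1.2] 67.0
low 42.32 [499.3 206.6 125.3] [-0.3 -0.6 -1.3] 67.3
```

View pics/w13.png

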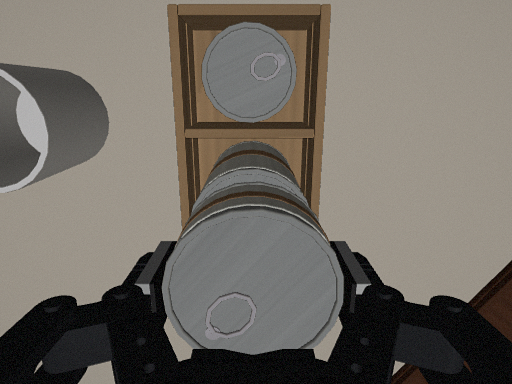

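The flat tin is held directly over the wide tall tin. Lowering it.

```bash
python3 - <<'E'
from plant import ctrl,optics
from h import *
P=[498.9,206.5]
ctrl.move_l([*P,107],vel=60);st('a')
r=ctrl.move_l([*P,98],vel=12,threshold=5);print(r);s=st('down')
if r and s['eef_pos'][2]<105:
    ctrl.gripper_to(80);st('rel')
    ctrl.move_l([*P,190],vel=120)
    p,d,W=wrist('w14');circ(W,WB,148)
    g=[591.6,-110.9]
    ctrl.move_l([*g,150],Rd(),vel=240);st('at')
    p,d=optics.grab_frame('top');W=cloud(d,optics.camera_params('top'));W[d==0]=np.nan;circ(W,WB,148);circ(W,NB,94)
    p,d,W=wrist('w15');circ(W,g,44)
E
```

```text
a 42.82 [498.3 206.4 106.2] [-1.  -0.2 -1.2] 67.5
True
down 43.3 [499.2 206.6 102.7] [-0.1 -1.1  4.6] 67.5
rel 43.58 [497.6 206.2 101. ] [-0.6 -0.1 -0.3] 80.1
circ 8822 [501.2 207.8  67.9 146.9] mean [502.1 208.4 147. ]
at 46.07 [ 591.4 -109.7  150.1] [-0.6 -0.2 -0.7] 80.2
circ 594 [499.5 205.7  67.5 146. ] mean [499.1 205.6 146.1]
circ 281 [566.  250.5  49.8  91.9] mean [566.2 250.9  92. ]
circ 2862 [ 593.2 -108.6   49.7   42.9] mean [ 593.7 -108.3   43.1]
```

View pics/w14.png

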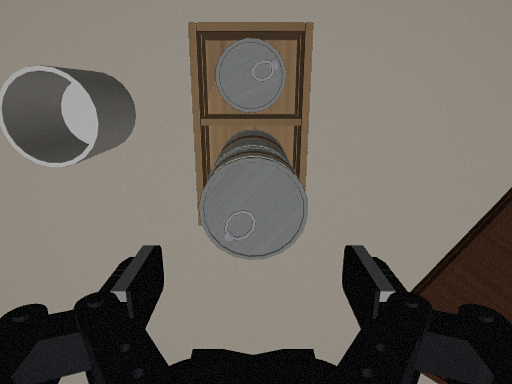

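View pics/w15.png

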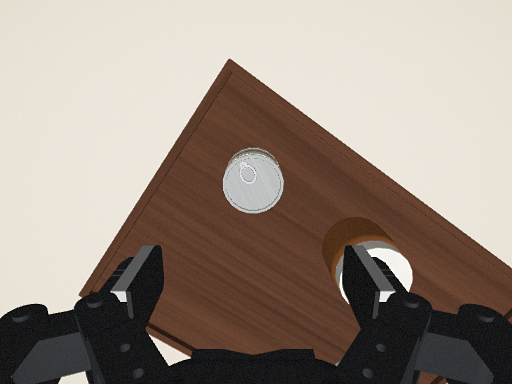

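The wide flat tin is stacked within about 1 mm, with its lid at 148 mm. Last is the narrow flat tin.

```bash
python3 - <<'E'
from plant import ctrl
from h import *
g=[591.5,-110.9];P=[566.1,250.7]
r=ctrl.move_l([*g,5],Rd(),vel=80,threshold=20);print(r);st('d')
if not r:
    ctrl.gripper_to(40,40);s=st('grip')
    if 46<s['grip_width']<53:
        ctrl.move_l([*g,190],vel=120);s=st('lift')
        ctrl.move_l([*P,190],vel=200);s=st('over')
        ctrl.move_l([*P,120],vel=80);st('low')
        p,d,W=wrist('w16')
E
```

```text
False
d 48.13 [ 592.  -111.     5.5] [ 0.7  0.1 -0.3] 79.7
grip 48.52 [ 592.  -111.1    5.5] [-0.3  0.2  2.5] 49.1
lift 50.21 [ 590.9 -110.7  188.9] [ 0.4 -0.4 -0.3] 48.9
over 52.17 [566.3 249.8 190. ] [-0.2  0.  -1.1] 49.1
low 53.19 [566.7 250.9 120.7] [ 0.  -0.1 -0.9] 49.0
```

View pics/w16.png

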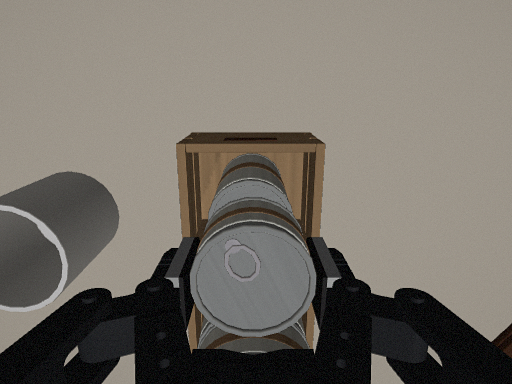

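The narrow flat tin is held over the narrow tall tin. Lowering, releasing and retreating.

```bash
python3 - <<'E'
from plant import ctrl,optics
from h import *
P=[566.1,250.7]
ctrl.move_l([*P,97],vel=60);st('a')
r=ctrl.move_l([*P,87],vel=12,threshold=4);print(r);s=st('down')
if r and s['eef_pos'][2]<94.5:
    ctrl.gripper_to(75);st('rel')
    ctrl.move_l([*P,210],vel=110)
    p,d,W=wrist('w17');circ(W,NB,130,r=32)
    ctrl.move_l([480,-10,260],vel=220);st('at')
    p,d=optics.grab_frame('top');W=cloud(d,optics.camera_params('top'));W[d==0]=np.nan
    circ(W,WB,148);circ(W,NB,130);circ(W,(585,-230),72);circ(W,(456.8,-333.5),53);circ(W,(457.5,363),85)
    cv2.imwrite('pics/t17.png',cv2.resize(p[90:290,80:430],(800,457))[:,:,::-1])
    p,d=optics.grab_frame('side');cv2.imwrite('pics/s17.png',cv2.resize(p[100:300,80:400],(800,500))[:,:,::-1])
E
```

```text
a 53.77 [565.7 250.6  96.2] [-0.1  0.4 -0.6] 48.8
True
down 54.33 [566.2 250.7  91.5] [-0.9 -0.3  4.5] 49.0
rel 54.7 [564.8 250.3  89.7] [-0.  -0.2  0.2] 75.0
circ 3501 [568.5 252.2  49.9 128.9] mean [568.9 252.4 129.1]
at 57.41 [480.   -9.4 259.8] [-1.2 -0.2 -0.4] 75.3
circ 594 [499.4 205.5  68.  146. ] mean [499.1 205.6 146.1]
circ 308 [566.3 249.9  50.2 128.1] mean [566.5 249.7 128.2]
circ 383 [ 584.5 -229.9   57.9   72.2] mean [ 584.  -229.3   72.2]
circ 172 [ 457.1 -333.1   72.4   53.3] mean [ 456.3 -333.3   53. ]
circ 165 [457.2 363.7  77.5  84.3] mean [458.4 363.5  84.2]
```

View pics/w17.png

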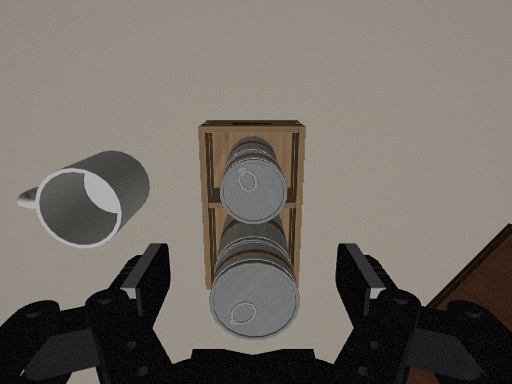

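View pics/s17.png

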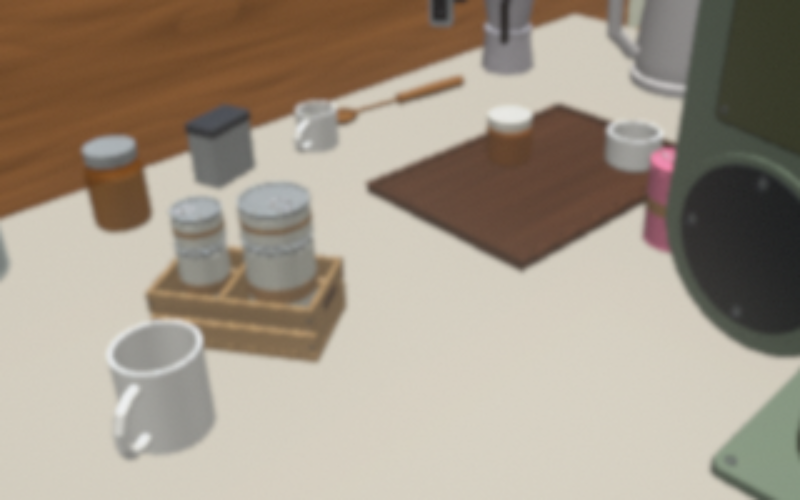

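Both stacks stand squarely in their bays, and the jar, ramekin and mug have moved less than 1 mm. The arm is clear, so I'm handing in.

```bash
python3 - <<'E'
from plant import ctrl
ctrl.hold(0.5);print(ctrl.finish_job())
E
```

```text
the job is handed in; nothing more can be done
None
```

I packed all four tins and handed the job in at about 58 s of the 122 s allowed; the hand-in reports no verdict. Each tall tin stands on its bay floor with the matching flat tin on top.

**Final checks (top camera):**

| Item | Result | Target |
|---|---|---|
| Wide tall tin in its bay | within about 1 mm (checked after placing) | 12 mm |
| Narrow tall tin in its bay | within about 1 mm (checked after placing) | x 12 mm, y 20 mm |
| Flat tins, offset from the tins below | about 1 mm | 12 mm |
| Lid heights, wide / narrow stack | 146 / 128 mm | 148 / 130 mm expected |
| Jam jar, ramekin and mug | moved less than 1 mm | 30 mm |

The lids read about 2 mm low, but every top-camera height read up to 2 mm low. I took no separate tilt or speed reading; the last pictures show both stacks upright and the gripper open and clear of them.

**What failed or disagreed:**
- **Fingertip position:** they really sit about 11–23 mm behind the TCP, depending on opening, not 25 mm ahead as `ctrl.tcp_to_tips` says. My first grasp closed on nothing, and the second pressed on the wide tall tin's lid with about 22 N before I measured this from depth and contact. The tin stayed upright in its place, and I used the measured value from then on.
- **Wrist camera:** it reads about 2.5 mm off the top camera, mostly along tool x. I used the top camera's positions.

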